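# Set the consultation mirror upright with its thumbwheel

## Robot

A 7-joint arm with a two-finger parallel gripper is mounted at the origin on the work surface. World frame = base frame: x ahead of the robot, y to its left, z up, the work surface at z = 0. Lengths are in m, angles in degrees, forces in N, time in s.
With the tool pointing down it reaches from about 0.425 to 1.025 m from the base axis. Payload 9.4 kg.
Tool frame: the origin (TCP) lies midway between the tips of the shut fingers; the grasp point (between the pads) lies 19 mm behind it (bot.grasp_offset is the distance from the TCP to the grasp point, in m); z points along the fingers, y is the direction in which the jaws open and shut (so a half turn about z gives the same grasp; the last joint's range is limited). The gripper opens to 93 mm and grips with 3 to 60 N. Pads are 15 mm wide; open, the fingers measure 128 mm over their backs; the gripper's body (75 mm by 188 mm) begins 65 mm behind the grasp point.
Start: joints at [-79.91, 34.337, -0.143, 91.639, 0.103, 54.024, -4.572], TCP at [0.181, 0.702, 0.219] pointing down, gripper open.
Joint ranges: [-147.43, 147.43], [-19.82, 112.94], [-74.19, 73.91], [6.32, 146.72], [-59.91, 239.91], [6.04, 106.73], [-150.56, 150.56]. Speed limits (degrees/s): [127.2, 127.2, 172.46, 172.46, 180, 180, 180].

## Interface

Orientations are given as [roll, pitch, yaw] about the fixed x, y, z axes, in that order (R = Rz(yaw) Ry(pitch) Rx(roll)).
In Python, from rig import bot gives the robot as it stands.
- The arm moves only by the tool step_arm, never from a script. Its argument "commands" is a list of rows, each a list of 7 numbers: the shift along the tool's x, y, z in m, then the turn, a rotation vector about the tool's x, y, z in degrees, then the gripper command: -1 is fully open, 1 is shut, values between are in proportion. A call has 1 to 5 rows; each row shifts and turns the commanded pose from where the row before left it, along the tool's axes as they then stand; what a row does not reach is not made up. A row lasts 1/8 s, in which the tool goes at most 62.5 mm and 10.7 degrees, less where a joint would pass 70% of its speed; a pose out of reach is approached as far as the arm can. A call with a gripper value outside its range is refused whole. The fingers move at their own pace and stop on an object; "grip_force" is the grip in N (left out, the last holds). Time passes only in rows, so rows that do not move let the fingers close. It gives the time, the measured TCP pose, the force and the opening at its end, in the units of the state.
- bot.state(): the state, without advancing time (a new reading comes with each control period).
- bot.read_camera(name): name is "scene" or "top" or "wrist"; returns a dict with "frame" (480x640x3 uint8, blue, green, red), "mtx" (3x3 intrinsics, pixels), "R" (3x3) and "t" (3): a world point X has camera coordinates R X + t; the wrist camera has in their place "tool_from_camera" (4x4, takes a point from camera to tool coordinates, whose origin is the TCP and whose axes are the flange's). Camera axes: x right, y down, z forward; pixel columns grow to the right and rows downward; lengths in m; the calibration is good to about 2 mm. A picture is of the moment at which its call begins: read the wrist's pose just before it. There is no depth.
- bot.finish_job(): hands the job in, once; it reports no verdict.
The state is a dict: "time_s": time; "q": joint angles; "qd": joint speeds; "joint_torque": joint torques, N m; "eef_pos": TCP position; "eef_rot": TCP orientation; "contact_force": force on the tool from outside, world axes, zero at the start; "torque": the same for the moment, N m; "width": opening from 0.0 (shut) to 1.0 (fully open).
Only numpy, scipy, OpenCV 4.12 (cv2) and the standard library are available. Lean on these libraries where they do the work, as an engineer would, in place of code of your own. Each camera call takes 0.05 s, during which the arm holds its last target.

## Task

The desk mirror was left leaning back. Slide the guard fully off the thumbwheel in the mirror's control box, roll the thumbwheel with one light fingertip until the mirror stands upright, then slide the guard fully closed again and let go. Press the wheel gently, do not touch the mirror or its fork, and leave the jar, bottle and mug where they are.

Things in the scene. Friction and masses are not known exactly. Their poses are not given: they have to be found in the camera images.
- stand: White mirror stand, fixed to the desk. Origin on the desk right below the thumbwheel; +x roughly away from the robot, +y left, z up. Control box: x -55..+55 mm, y -50..+95 mm, flat deck 45 mm above the desk. A low bar leads to a round foot centred 185 mm to -y of the wheel, with the mirror on it.
- wheel_slot (a point): Centre of the thumbwheel's slot (40 mm along x, 16 along y) on the deck surface; axes of the stand. Black rubber wheel, 36 mm diameter, 12 wide, axle along y below this point. Its crown stands 5 to 15 mm above the deck (differs each time, not told: feel for it). Its tyre is sprung: yields 4 N per mm, at most 4 mm. Over 12 N on it is damaging.
- wheel (a joint): Roll of the thumbwheel (rad), positive = its top moves to the stand's +x; 7 times the mirror's lean. Needs about 2.5 N along its rim: 5 to 9 N of fingertip pressure grips it. A finger stroking its top to -x (towards the robot) brings the back-leaning mirror upright; 18 mm of stroke is 1 rad if nothing slips. Stays where it is left.
- guard (a joint): Sliding guard: grey bridge over the wheel, 60 mm (x) by 40 mm (y), its top 23 mm above the deck. 0 = closed (centred over the wheel), 0.055 m = fully open, sliding to the stand's +y (away from the mirror). Friction-held, about 2 N to move. It may start up to 8 mm open.
- guard_tab (a point): Middle of the top edge of the guard's upright tab, which is 36 mm along x, 8 mm thick along y, and rises 24 mm above the guard's top (so its top is 47 mm above the deck). Moves with the guard; same axes as the stand.
- mirror (a joint): Lean of the mirror (rad) about a level axis along the stand's y: 0 = upright, positive = top leaning to the stand's +x (away from the robot). Starts between 0.18 and 0.40; geared to the thumbwheel. Range -0.5 to 0.5.
- mirror_centre (a point): Centre of the round mirror (130 mm diameter, 12 mm thick), on its tilt axis, 136 mm above the desk; its x axis is square to the glass (glass on the -x side).
- mirror_post: Steel post and thin fork with the mirror in it; origin on the post's axis, 18 mm above the desk. The fork is 156 mm wide along y (nearest part 107 mm from the wheel); the upright mirror's top is 201 mm above the desk. Not to be touched.
- cream_jar: White jar, 60 mm diameter, 48 mm tall, origin under its centre; bystander.
- lotion: Amber bottle, 52 mm diameter, 115 mm tall, origin under its centre; bystander.
- mug: White mug, 76 mm diameter, 85 mm tall, origin under its centre; bystander.

How it is judged:
By the outcome, as a careful person would: the job done as asked, in the order asked, and still so for the second after the job is handed in, with the robot touching nothing.
It also fails if it takes over 61 s, if anything falls off the work surface, if the arm or the gripper's body presses on something with over 40 N, if the wrist force passes 120 N, or if a joint passes its speed limit or range.

## Working session

There is one attempt and no reset: what is moved stays moved. The work goes in short steps, Python scripts to look and compute and a tool call to move; the robot and the scene stay as the last step left them, time stands still between calls to the robot, and variables do not carry over. Pictures are saved under pics/ and viewed, and the job is handed in when it is done.

Besides the shell and the picture viewer there is one more tool, called by a JSON object that holds its "fn" and its "kwargs". step_arm: Moves the arm, as the interface text tells. Its arguments: {"type":"object","properties":{"commands":{"type":"array","items":{"type":"array","items":{"type":"number"}}},"grip_force":{"type":"number"}},"required":["commands"]}

```bash
mkdir -p pics; ls; python3 - <<'E'
from rig import bot
import cv2,numpy as np
for n in ["scene","top"]:
    c=bot.read_camera(n); cv2.imwrite(f"pics/{n}0.png",c["frame"])
    np.savez(f"{n}.npz",**{k:c[k] for k in("mtx","R","t")})
    print(n,c["mtx"].round(1).tolist(),c["R"].round(3).tolist(),c["t"].round(3).tolist())
c=bot.read_camera("wrist");cv2.imwrite("pics/wrist0.png",c["frame"]);print(c["tool_from_camera"].round(3).tolist())
print(bot.state())
E
```

```text
pics
scene [[534.2, 0.0, 326.6], [0.0, 534.2, 241.1], [0.0, 0.0, 1.0]] [[-0.629, 0.777, -0.021], [0.559, 0.433, -0.707], [-0.54, -0.457, -0.707]] [0.379, -0.307, 1.422]
top [[449.4, 0.0, 317.8], [0.0, 449.4, 232.7], [0.0, 0.0, 1.0]] [[-0.013, -0.999, 0.04], [-0.982, 0.005, -0.19], [0.19, -0.041, -0.981]] [0.052, 0.669, 0.656]
[[-0.001, -0.959, -0.284, 0.08], [1.0, -0.001, 0.001, 0.0], [-0.001, -0.284, 0.959, -0.166], [0.0, 0.0, 0.0, 1.0]]
{'time_s': 0.15, 'q': array([-79.91104947,  34.37374909,  -0.14418328,  91.66978258,
         0.10435136,  54.0242702 ,  -4.57145163]), 'qd': array([ 0.04489436, -0.14611516, -0.05787045, -0.11891738,  0.09658964,
       -0.01239926, -0.07331962]), 'joint_torque': array([ 3.40378720e-03, -7.65589285e+01,  1.49948314e+00, -2.52564436e+01,
       -5.22325980e-02,  1.48154626e-02,  9.83579503e-05]), 'eef_pos': array([0.18126306, 0.70159809, 0.21796562]), 'eef_rot': array([-1.79932777e+02,  8.35571764e-03,  1.65520006e+02]), 'contact_force': array([-0.59924631,  0.32850424, -1.28164721]), 'torque': array([-0.04234904, -0.01880644, -0.0292115 ]), 'width': 0.9975657006263248}
```

View pics/scene0.png

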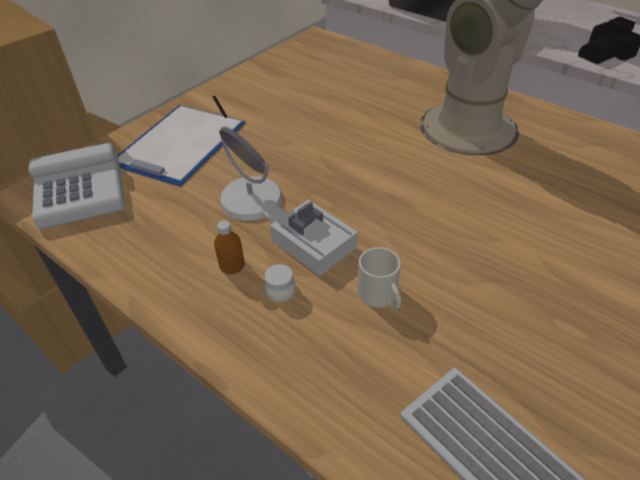

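View pics/top0.png

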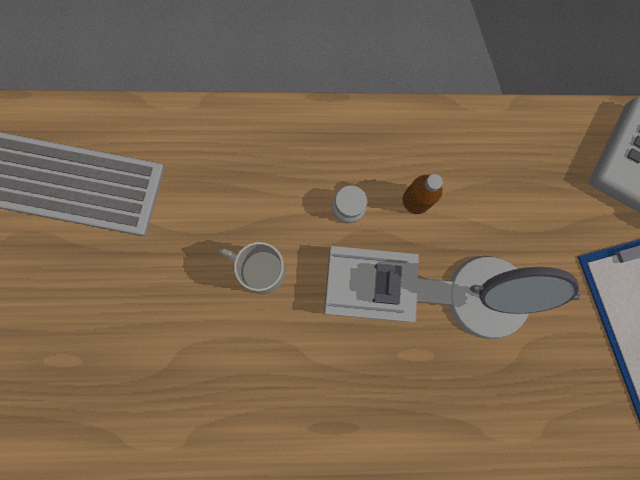

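View pics/wrist0.png

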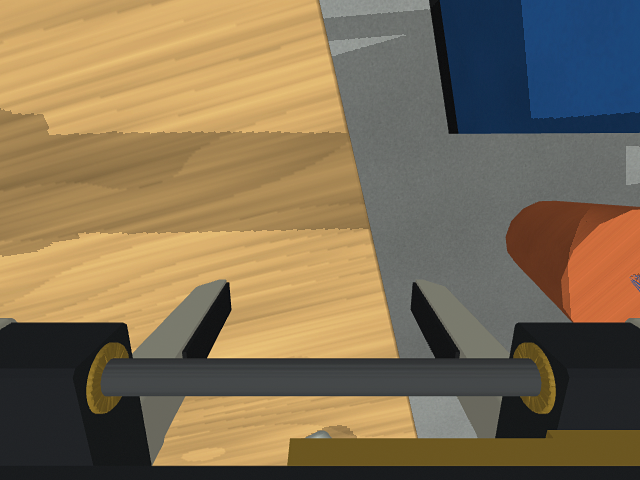

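```bash
python3 - <<'E'
import cv2
f=cv2.imread("pics/top0.png");cv2.imwrite("pics/topz.png",cv2.resize(f[230:350,310:470],None,fx=5,fy=5,interpolation=cv2.INTER_CUBIC))
f=cv2.imread("pics/scene0.png");cv2.imwrite("pics/scz.png",cv2.resize(f[160:280,210:370],None,fx=5,fy=5,interpolation=cv2.INTER_CUBIC))
E
```

```text
(no output)
```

View pics/topz.png

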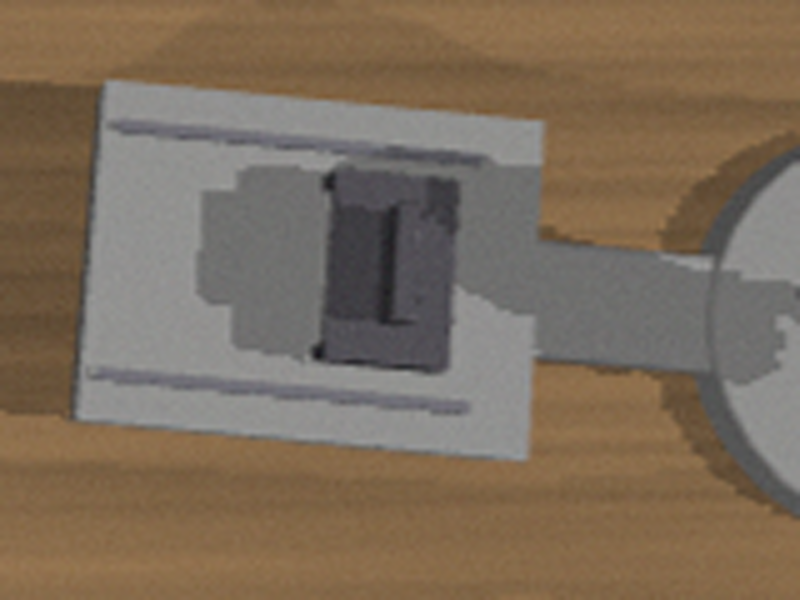

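View pics/scz.png

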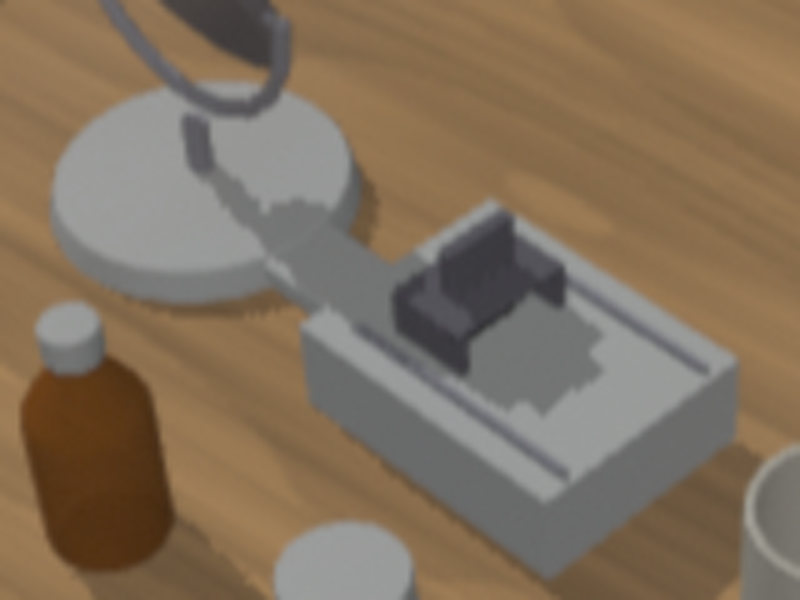

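```bash
cat > h.py <<'E'
import numpy as np,cv2
def cam(n): return np.load(f"{n}.npz")
def proj(n,P):
    c=cam(n);X=np.atleast_2d(P)@c["R"].T+c["t"];u=X@c["mtx"].T;return u[:,:2]/u[:,2:]
def ray(n,uv,z):
    c=cam(n);d=c["R"].T@np.linalg.solve(c["mtx"],[uv[0],uv[1],1]);o=-c["R"].T@c["t"];return o+d*(z-o[2])/d[2]
E
python3 - <<'E'
from h import *
from scipy.optimize import least_squares
L=np.array([[.055,.095],[.055,-.05],[-.055,-.05],[-.055,.095]])
top=np.array([[106,80],[544,121],[527,459],[75,420]])/5-.4+[310,230]
sc=np.array([[548,500],[303,325],[495,202],[737,362]])/5-.4+[210,160]
def W(p,L,z):
    c,s=np.cos(p[2]),np.sin(p[2]);return np.c_[L@np.array([[c,-s],[s,c]]).T+p[:2],np.full(len(L),z)]
def f(p,w):
    r=[]
    if 't' in w:r.append(proj("top",W(p,L,.045))-top)
    if 's' in w:r.append(proj("scene",W(p,L,.045))-sc)
    return np.concatenate(r).ravel()
for w in("t","s","ts"):
    s=least_squares(f,[.6,0,0],args=(w,));print(w,s.x[:2].round(4),np.degrees(s.x[2]).round(2),s.fun.round(1))
np.save("stand.npy",s.x)
p=s.x
inv=lambda P:(P[:2]-p[:2])@np.array([[np.cos(p[2]),-np.sin(p[2])],[np.sin(p[2]),np.cos(p[2])]])
# guard tab top edge corners top view: z=.092 ; left/right x edges
for uv,z in(((398,200),.092),((388,323),.092),((430,205),.092),((417,323),.092),((333,170),.068),((323,362),.068),((460,180),.068),((448,370),.068)):
    print(uv,inv(ray("top",np.array(uv)/5-.4+[310,230],z)).round(4))
for uv,z in(((513,210),.092),((440,255),.092),((565,268),.068),((470,340),.068),((395,295),.068)):
    print('s',uv,inv(ray("scene",np.array(uv)/5-.4+[210,160],z)).round(4))
for n,uv,z in(("top",(350,196),.048),("top",(260,263),.085),("top",(434,182),.115),("scene",(380,262),.085),("scene",(280,274),.048)):
    print(n,ray(n,uv,z).round(3))
E
```

```text
t [ 0.5872 -0.0641] -5.83 [-0.3 -0.2 -0.1 -0.1  0.2  0.3  0.1 -0.1]
s [ 0.5891 -0.065 ] -6.11 [-0.3  0.8 -0.4 -0.1 -0.1 -0.6  0.8 -0.3]
ts [ 0.5878 -0.0646] -5.93 [ 0.1 -0.7  0.2 -0.4  0.4 -0.   0.4 -0.6  0.5  0.4  0.1 -0.2  0.3 -0.9
  1.4 -0.7]
(398, 200) [0.0177 0.0058]
(388, 323) [-0.0197  0.0066]
(430, 205) [ 0.0171 -0.0041]
(417, 323) [-0.0189 -0.0022]
(333, 170) [0.0283 0.0224]
(323, 362) [-0.0318  0.0215]
(460, 180) [ 0.029 -0.018]
(448, 370) [-0.0306 -0.0175]
s (513, 210) [-0.0177  0.0017]
s (440, 255) [0.0212 0.0003]
s (565, 268) [-0.0259  0.0222]
s (470, 340) [0.03   0.0252]
s (395, 295) [ 0.0329 -0.0159]
top [ 0.734 -0.009  0.048]
top [0.619 0.136 0.085]
top [ 0.738 -0.131  0.115]
scene [0.617 0.138 0.085]
scene [ 0.728 -0.01   0.048]
```

```bash
cat >> h.py <<'E'
from scipy.spatial.transform import Rotation as Ro
P=np.load("stand.npy") if __import__("os").path.exists("stand.npy") else None
A=P[2]; RS=np.array([[np.cos(A),-np.sin(A)],[np.sin(A),np.cos(A)]])
def s2w(x,y): return RS@[x,y]+P[:2]
def w2s(p): return RS.T@(np.asarray(p)[:2]-P[:2])
YAW=np.degrees(A)+90
def plan(st,tgt,n,yaw=YAW):
    """rows from state to stand-frame target (x,y,z)"""
    p=np.array(st["eef_pos"]);R=Ro.from_euler("xyz",st["eef_rot"],degrees=True)
    Rt=Ro.from_euler("xyz",[180,0,yaw],degrees=True)
    pt=np.r_[s2w(*tgt[:2]),tgt[2]]
    rv=(R.inv()*Rt).as_rotvec(degrees=True)/n; dp=(pt-p)/n
    for i in range(n):
        d=R.inv().apply(dp);print(d.round(4).tolist(),rv.round(2).tolist());R=R*Ro.from_rotvec(rv,degrees=True)
def show():
    from rig import bot
    s=bot.state();print(round(s["time_s"],2),"stand",(w2s(s["eef_pos"])*1000).round(1),"z",round(s["eef_pos"][2]*1000,1),s["eef_rot"].round(1),"F",s["contact_force"].round(1),"w",round(s["width"],2),"q",s["q"].round(0));return s
E
python3 -c "
from h import *
s=show();plan(s,(0,-.025,.21),16)"
```

```text
0.15 stand [-483.6  720. ] z 218.0 [-179.9    0.   165.5] F [-0.6  0.3 -1.3] w 1.0 q [-80.  34.  -0.  92.   0.  54.  -5.]
[-0.0368, -0.0416, 0.0006] [-0.0, 0.0, 5.09]
[-0.0404, -0.0381, 0.0005] [-0.0, 0.0, 5.09]
[-0.0436, -0.0344, 0.0005] [-0.0, 0.0, 5.09]
[-0.0465, -0.0304, 0.0005] [-0.0, 0.0, 5.09]
[-0.049, -0.0261, 0.0005] [-0.0, 0.0, 5.09]
[-0.0511, -0.0217, 0.0005] [-0.0, 0.0, 5.09]
[-0.0528, -0.0171, 0.0005] [-0.0, 0.0, 5.09]
[-0.0541, -0.0123, 0.0005] [-0.0, 0.0, 5.09]
[-0.055, -0.0075, 0.0005] [-0.0, 0.0, 5.09]
[-0.0555, -0.0026, 0.0005] [-0.0, 0.0, 5.09]
[-0.0555, 0.0024, 0.0005] [-0.0, 0.0, 5.09]
[-0.055, 0.0073, 0.0005] [-0.0, 0.0, 5.09]
[-0.0542, 0.0121, 0.0005] [-0.0, 0.0, 5.09]
[-0.0529, 0.0169, 0.0005] [-0.0, 0.0, 5.09]
[-0.0512, 0.0215, 0.0005] [-0.0, 0.0, 5.09]
[-0.0491, 0.026, 0.0005] [-0.0, 0.0, 5.09]
```

{"fn": "step_arm", "kwargs": {"commands": [[-0.037, -0.042, 0, 0, 0, 5.1, 1], [-0.04, -0.038, 0, 0, 0, 5.1, 1], [-0.044, -0.034, 0, 0, 0, 5.1, 1], [-0.046, -0.03, 0, 0, 0, 5.1, 1], [-0.049, -0.026, 0, 0, 0, 5.1, 1]], "grip_force": 20}}

```text
time_s: 0.78
eef_pos: [0.3084, 0.4537, 0.2186]
eef_rot: [180.0, 0.0, 139.9]
contact_force: [1.3, 0.6, -0.0]
width: 0.511
```

{"fn": "step_arm", "kwargs": {"commands": [[-0.051, -0.022, 0, 0, 0, 5.1, 1], [-0.053, -0.017, 0, 0, 0, 5.1, 1], [-0.054, -0.012, 0, 0, 0, 5.1, 1], [-0.055, -0.008, 0, 0, 0, 5.1, 1], [-0.055, -0.003, 0, 0, 0, 5.1, 1]]}}

```text
time_s: 1.4
eef_pos: [0.4333, 0.2063, 0.2187]
eef_rot: [180.0, -0.0, 114.4]
contact_force: [-0.3, 0.3, 0.6]
width: 0.012
```

```bash
python3 -c "
from h import *
s=show();plan(s,(0,-.025,.21),6)"
```

```text
1.4 stand [-181.7  253.5] z 218.7 [180.   -0.  114.4] F [-0.3  0.3  0.6] w 0.01 q [-45.  18.  16. 124.  -8.  39.   1.]
[-0.0553, 0.0027, 0.0015] [0.0, -0.0, 5.05]
[-0.0549, 0.0076, 0.0015] [0.0, -0.0, 5.05]
[-0.054, 0.0124, 0.0015] [0.0, -0.0, 5.05]
[-0.0527, 0.0171, 0.0015] [0.0, -0.0, 5.05]
[-0.051, 0.0217, 0.0015] [0.0, -0.0, 5.05]
[-0.0489, 0.0261, 0.0015] [0.0, -0.0, 5.05]
```

{"fn": "step_arm", "kwargs": {"commands": [[-0.055, 0.003, 0.0015, 0, 0, 5.05, 1], [-0.055, 0.0075, 0.0015, 0, 0, 5.05, 1], [-0.054, 0.0125, 0.0015, 0, 0, 5.05, 1], [-0.0525, 0.017, 0.0015, 0, 0, 5.05, 1], [-0.051, 0.0215, 0.0015, 0, 0, 5.05, 1]]}}

```text
time_s: 2.02
eef_pos: [0.5605, -0.0392, 0.2111]
eef_rot: [180.0, -0.0, 89.1]
contact_force: [0.6, 0.6, -0.5]
width: 0.004
```

{"fn": "step_arm", "kwargs": {"commands": [[-0.049, 0.026, 0.0015, 0, 0, 5.05, 1], [0, 0, 0, 0, 0, 0, 1]]}}

```text
time_s: 2.28
eef_pos: [0.5862, -0.0916, 0.2095]
eef_rot: [179.9, 0.1, 83.8]
contact_force: [-0.1, 0.2, 0.0]
width: 0.004
```

```bash
python3 -c "
from h import *
from rig import bot
s=show()
for n in('wrist','top'):
  c=bot.read_camera(n);cv2.imwrite('pics/'+n+'1.png',c['frame'])
np.save('tfc.npy',c.get('tool_from_camera',bot.read_camera('wrist')['tool_from_camera']))"
```

```text
2.27 stand [  1.2 -27.1] z 209.5 [1.799e+02 1.000e-01 8.380e+01] F [-0.1  0.2  0. ] w 0.0 q [-14.  28.  25. 111. -16.  45.  14.]
```

View pics/wrist1.png

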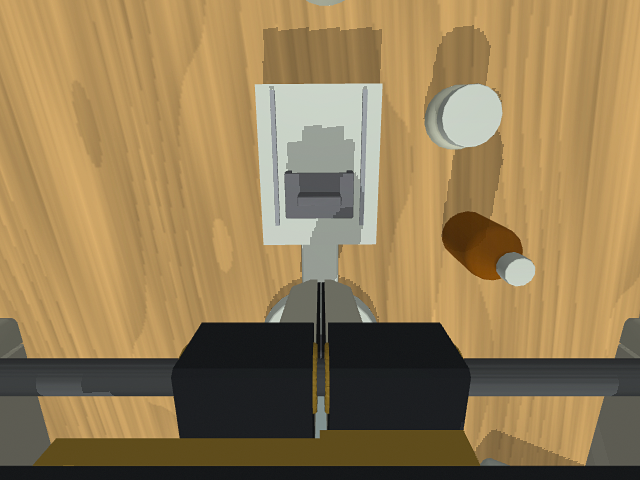

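View pics/top1.png

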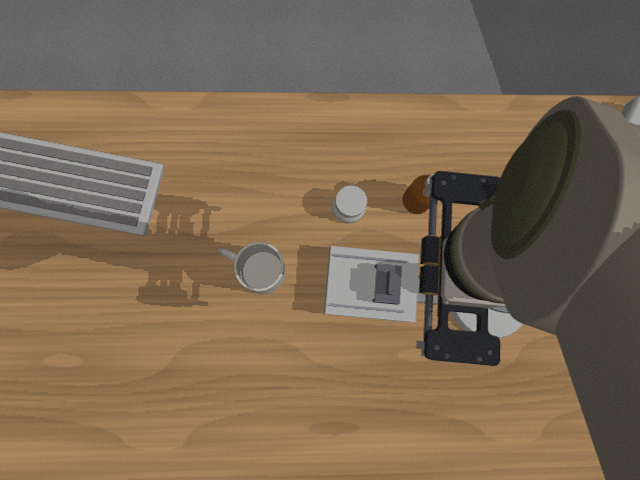

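```bash
cat >> h.py <<'E'
def wray(st,uv,z,K):
    T=np.load("tfc.npy");R=Ro.from_euler("xyz",st["eef_rot"],degrees=True).as_matrix()
    d=R@T[:3,:3]@np.linalg.solve(K,[uv[0],uv[1],1]);o=R@T[:3,3]+st["eef_pos"];return o+d*(z-o[2])/d[2]
E
python3 -c "
from h import *
from rig import bot
s=show();c=bot.read_camera('wrist');K=c['mtx'];np.save('K.npy',K)
print(proj('top',s['eef_pos']))
T=np.load('tfc.npy')
for uv in((256,84),(382,83),(375.5,244),(264,244)): print((w2s(wray(s,uv,.045,K))*1000).round(1))
for uv in((299,193),(341,193),(297,208),(343,208)): print('tab',(w2s(wray(s,uv,.092,K))*1000).round(1))
cv2.imwrite('pics/wz.png',cv2.resize(c['frame'][70:260,240:400],None,fx=3,fy=3,interpolation=2))
"
```

```text
2.42 stand [ -1.  -21.7] z 209.2 [-179.9   -0.    84.3] F [ 0.3  1.  -0.2] w 0.0 q [-14.  27.  25. 111. -16.  45.  14.]
[[428.16375913 276.18874173]]
[-57.8  99.8]
[ 50.6 100.9]
[ 51.8 -44. ]
[-57.  -44.4]
tab [-19.2  13.2]
tab [14.5 13.3]
tab [-21.    0.9]
tab [16.4  1.1]
```

View pics/wz.png

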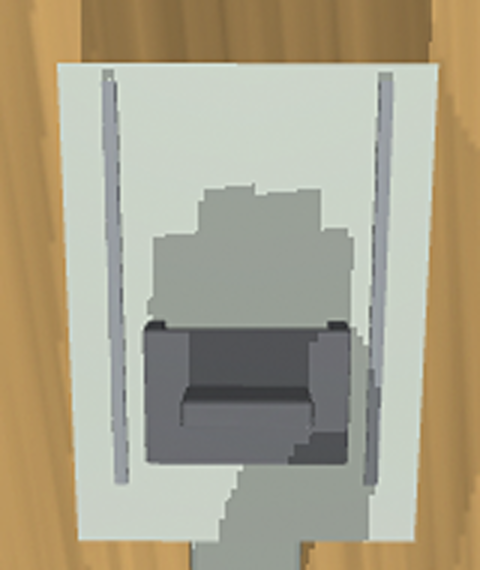

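```bash
python3 -c "
from h import *
from rig import bot
K=np.load('K.npy')
for i in range(3):
  s=show();c=bot.read_camera('wrist')
cv2.imwrite('pics/wz2.png',cv2.resize(c['frame'][70:260,240:400],None,fx=3,fy=3,interpolation=2))
"
```

```text
2.48 stand [ -1.  -21.2] z 209.4 [-179.9   -0.    84.3] F [-0.7 -0.1 -0.3] w 0.01 q [-14.  27.  25. 111. -16.  45.  14.]
2.52 stand [ -0.9 -21. ] z 209.5 [-180.    -0.    84.4] F [-0.3  0.5  0.5] w 0.0 q [-14.  27.  25. 111. -16.  45.  14.]
2.58 stand [ -0.8 -21.1] z 209.7 [-180.    -0.    84.4] F [ 0.7 -0.2  0.4] w 0.01 q [-14.  27.  25. 111. -16.  45.  14.]
```

View pics/wz2.png

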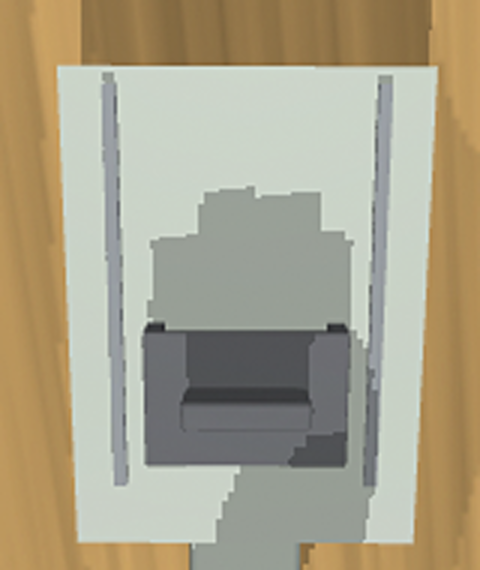

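```bash
python3 -c "
from h import *
from rig import bot
K=np.load('K.npy');s=show()
f=lambda u,z:(w2s(wray(s,np.array(u)/3-.33+[240,70],z,K))*1000).round(1)
for u in((57,66),(438,66),(414,543),(77,543)):print(f(u,.045))
for u in((184,403),(309,403),(180,431),(313,431)):print('tab',f(u,.092))
for u in((144,330),(349,330),(146,467),(347,466)):print('guard',f(u,.068))
"
```

```text
2.62 stand [ -0.7 -21.2] z 209.7 [-180.    -0.    84.3] F [ 0.3  0.1 -0.6] w 0.0 q [-14.  27.  25. 111. -16.  45.  14.]
[-55.6  94.1]
[54.5 94.6]
[ 54.8 -50.5]
[-55.6 -50.9]
tab [-17.4   4.6]
tab [16.4  4.8]
tab [-18.5  -3.1]
tab [17.7 -3. ]
guard [-30.   21.3]
guard [29.  21.5]
guard [-30.3 -19.4]
guard [ 29.7 -18.8]
```

{"fn": "step_arm", "kwargs": {"commands": [[0, 0, 0.03, 0, 0, 0, 1], [0, 0, 0.04, 0, 0, 0, 1], [0, 0, 0.035, 0, 0, 0, 1], [0, 0, 0.02, 0, 0, 0, 1], [0, 0, 0.008, 0, 0, 0, 1]]}}

```text
time_s: 3.25
eef_pos: [0.5847, -0.0861, 0.0757]
eef_rot: [-179.9, -0.0, 84.3]
contact_force: [0.2, 0.0, -0.3]
width: 0.009
```

{"fn": "step_arm", "kwargs": {"commands": [[0.008, 0, 0, 0, 0, 0, 1], [0.008, 0, 0, 0, 0, 0, 1], [0.008, 0, 0, 0, 0, 0, 1]]}}

```text
time_s: 3.62
eef_pos: [0.588, -0.0626, 0.0774]
eef_rot: [179.9, 0.0, 84.2]
contact_force: [0.0, -1.8, 1.4]
width: 0.006
```

```bash
python3 -c "
from h import *
s=show()"
```

```text
3.62 stand [-0.  2.] z 77.4 [179.9   0.   84.2] F [ 0.  -1.8  1.4] w 0.01 q [-12.  37.  18. 117. -23.  29.  18.]
```

{"fn": "step_arm", "kwargs": {"commands": [[0.008, 0, 0, 0, 0, 0, 1], [0.008, 0, 0, 0, 0, 0, 1], [0.008, 0, 0, 0, 0, 0, 1], [0.008, 0, 0, 0, 0, 0, 1], [0.003, 0, 0, 0, 0, 0, 1]]}}

```text
time_s: 4.25
eef_pos: [0.5914, -0.0275, 0.0766]
eef_rot: [180.0, -0.0, 84.3]
contact_force: [0.5, -2.6, 1.9]
width: 0.006
```

{"fn": "step_arm", "kwargs": {"commands": [[0.003, 0, 0, 0, 0, 0, 1], [0.002, 0, 0, 0, 0, 0, 1]]}}

```text
time_s: 4.5
eef_pos: [0.5919, -0.0238, 0.0767]
eef_rot: [180.0, 0.0, 84.2]
contact_force: [1.8, -7.8, 1.2]
width: 0.004
```

```bash
python3 -c "
from h import *
s=show()"
```

```text
4.5 stand [-0.2 40.9] z 76.7 [180.    0.   84.2] F [ 1.8 -7.8  1.2] w 0.0 q [-16.  38.  19. 117. -23.  29.  14.]
```

{"fn": "step_arm", "kwargs": {"commands": [[0.002, 0, 0, 0, 0, 0, 1], [0, 0, 0, 0, 0, 0, 1]]}}

```text
time_s: 4.75
eef_pos: [0.5918, -0.0238, 0.0767]
eef_rot: [180.0, 0.1, 84.1]
contact_force: [0.8, -8.4, 0.5]
width: 0.002
```

{"fn": "step_arm", "kwargs": {"commands": [[-0.012, 0, 0, 0, 0, 0, 1], [-0.018, 0, -0.004, 0, 0, 0, 1], [-0.018, 0, 0, 0, 0, 0, 1], [0, 0, 0, 0, 0, 0, 1], [0, 0, 0, 0, 0, 0, 1]]}}

```text
time_s: 5.38
eef_pos: [0.587, -0.0689, 0.0806]
eef_rot: [-180.0, -0.0, 84.2]
contact_force: [0.5, -0.0, 0.4]
width: 0.006
```

```bash
python3 -c "
from h import *
from rig import bot
s=show()
c=bot.read_camera('wrist');cv2.imwrite('pics/wrist2.png',c['frame'])
c=bot.read_camera('scene');cv2.imwrite('pics/scene2.png',cv2.resize(c['frame'][120:300,180:380],None,fx=4,fy=3,interpolation=2)[:, :])
c=bot.read_camera('top');cv2.imwrite('pics/top2.png',cv2.resize(c['frame'][220:350,310:510],None,fx=4,fy=4,interpolation=2)[:, :])
show()"
```

```text
5.38 stand [-0.4 -4.4] z 80.6 [-180.    -0.    84.2] F [ 0.5 -0.   0.4] w 0.01 q [-11.  37.  18. 117. -23.  30.  18.]
5.53 stand [-0.4 -3.8] z 80.5 [-180.    -0.    84.3] F [ 0.9  0.7 -0.7] w 0.0 q [-11.  37.  18. 117. -23.  30.  18.]
```

View pics/wrist2.png

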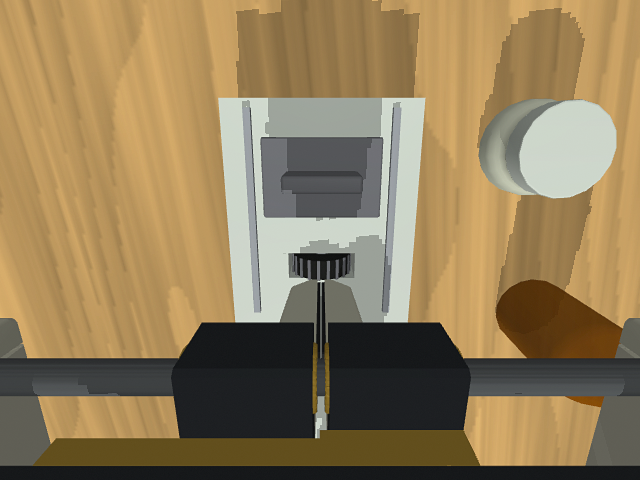

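View pics/scene2.png

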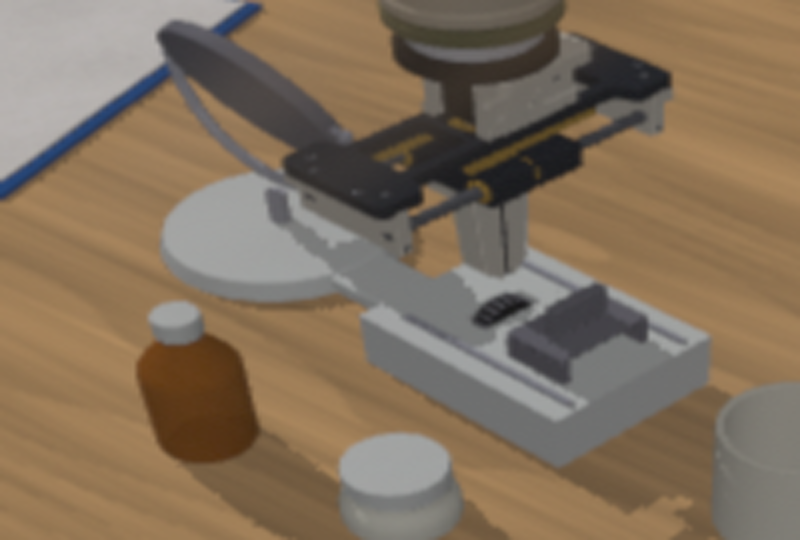

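View pics/top2.png

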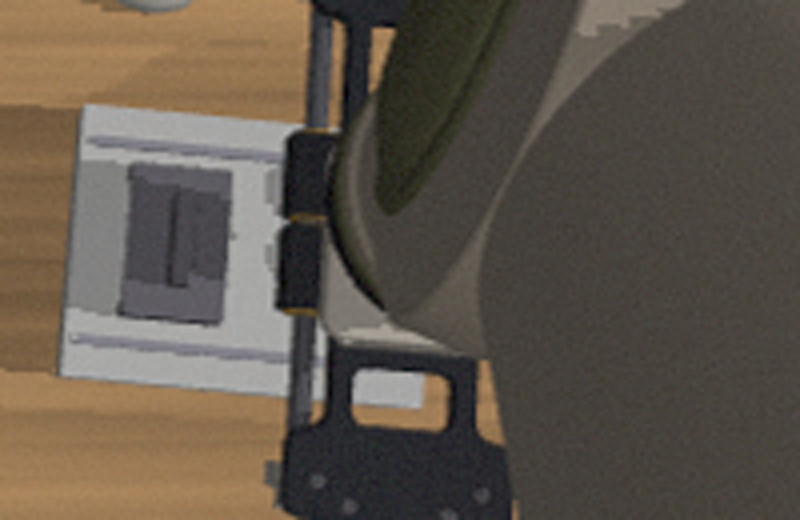

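```bash
python3 -c "
from h import *
K=np.load('K.npy');s=show()
f=lambda u,z:(w2s(wray(s,u,z,K))*1000).round(1)
for u in((220,98),(424,98)):print(f(u,.045))
for u in((262,138),(382,138),(264,217),(381,217)):print('guard',f(u,.068))
for u in((282,182),(362,182),(282,193),(362,193)):print('tab',f(u,.092))
for u in((289,254),(354,254)):print('slot',f(u,.045))
for u in((295,280),(348,280)):print('wheel',f(u,.045))
"
```

```text
5.53 stand [-0.4 -3.8] z 80.5 [-180.    -0.    84.3] F [ 0.9  0.7 -0.7] w 0.0 q [-11.  37.  18. 117. -23.  30.  18.]
[-54.7  94.5]
[53.6 94.9]
guard [-29.6  74.4]
guard [28.5 74.6]
guard [-30.3  35.2]
guard [30.1 35.4]
tab [-17.9  56.3]
tab [16.8 56.4]
tab [-18.   51.5]
tab [17.  51.6]
slot [-20.    7.2]
slot [19.   7.4]
wheel [-16.7  -9.6]
wheel [15.9 -9.5]
```

```bash
cat >> h.py <<'E'
def mpts(lean,off,r=.065,n=72):
    t=np.linspace(0,2*np.pi,n);d=np.c_[np.full(n,off),r*np.cos(t),r*np.sin(t)]
    c,s=np.cos(lean),np.sin(lean)
    x=d[:,0]*c+d[:,2]*s;z=-d[:,0]*s+d[:,2]*c;y=d[:,1]-.185
    return np.c_[(RS@np.vstack([x,y])).T+P[:2],z+.136]
def overlay(img,n,lean,x0,y0,k):
    for off,col in((-.006,(0,0,255)),(.006,(0,255,0))):
        p=(proj(n,mpts(lean,off))-[x0,y0]+.5)*k;cv2.polylines(img,[p.round().astype(int)],True,col,1)
    return img
E
python3 -c "
from h import *
f=cv2.imread('pics/top0.png');x0,y0=440,240
o=[]
for l in(.2,.25,.3,.35):
  im=cv2.resize(f[y0:y0+90,x0:x0+150],None,fx=2.66,fy=2.66,interpolation=2);o.append(overlay(im,'top',l,x0,y0,2.66))
cv2.imwrite('pics/m0.png',np.vstack([np.hstack(o[:2]),np.hstack(o[2:])]))
f=cv2.imread('pics/scene0.png');x0,y0=200,110
o=[]
for l in(.2,.25,.3,.35):
  im=cv2.resize(f[y0:y0+95,x0:x0+100],None,fx=3,fy=3,interpolation=2);o.append(overlay(im,'scene',l,x0,y0,3))
cv2.imwrite('pics/m0s.png',np.vstack([np.hstack(o[:2]),np.hstack(o[2:])]))
"
```

```text
(no output)
```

View pics/m0.png

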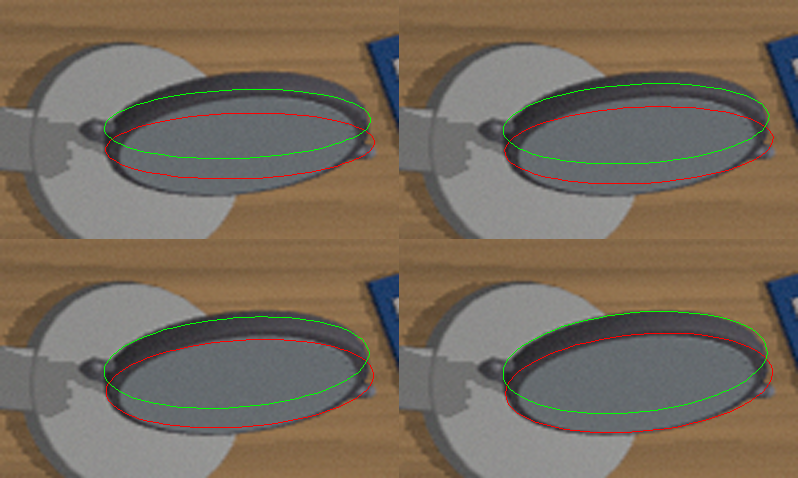

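View pics/m0s.png

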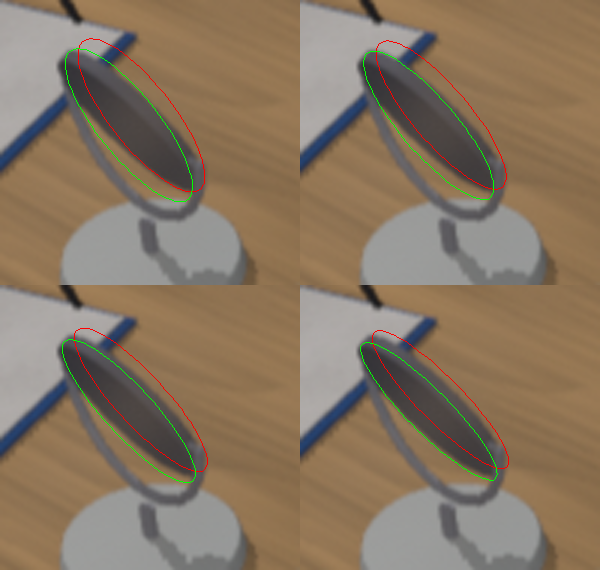

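{"fn": "step_arm", "kwargs": {"commands": [[0.002, 0.005, 0.004, 0, 0, 0, 1], [0.002, 0.005, 0.008, 0, 0, 0, 1], [0, 0, 0.003, 0, 0, 0, 1], [0, 0, 0.001, 0, 0, 0, 1]]}}

```text
time_s: 6.02
eef_pos: [0.5971, -0.0661, 0.0641]
eef_rot: [-180.0, 0.0, 84.2]
contact_force: [-0.3, -0.2, -0.7]
width: 0.006
```

```bash
python3 -c "
from h import *
s=show()"
```

```text
6.03 stand [ 9.4 -0.6] z 64.1 [-180.     0.    84.2] F [-0.3 -0.2 -0.7] w 0.01 q [-11.  39.  18. 116. -23.  29.  18.]
```

{"fn": "step_arm", "kwargs": {"commands": [[0, 0, 0.001, 0, 0, 0, 1], [0, 0, 0.001, 0, 0, 0, 1], [0, 0, 0.001, 0, 0, 0, 1]]}}

```text
time_s: 6.4
eef_pos: [0.5974, -0.0662, 0.0617]
eef_rot: [180.0, -0.0, 84.2]
contact_force: [-0.6, -0.6, 1.5]
width: 0.005
```

{"fn": "step_arm", "kwargs": {"commands": [[0, 0, 0.001, 0, 0, 0, 1], [0, 0, 0.001, 0, 0, 0, 1]]}}

```text
time_s: 6.65
eef_pos: [0.5974, -0.0661, 0.0596]
eef_rot: [180.0, -0.0, 84.2]
contact_force: [-0.3, 0.2, 0.3]
width: 0.005
```

{"fn": "step_arm", "kwargs": {"commands": [[0, 0, 0.001, 0, 0, 0, 1], [0, 0, 0.001, 0, 0, 0, 1]]}}

```text
time_s: 6.9
eef_pos: [0.5974, -0.0661, 0.0576]
eef_rot: [-180.0, -0.0, 84.2]
contact_force: [0.3, -0.3, -0.4]
width: 0.004
```

{"fn": "step_arm", "kwargs": {"commands": [[0, 0, 0.001, 0, 0, 0, 1], [0, 0, 0.001, 0, 0, 0, 1]]}}

```text
time_s: 7.15
eef_pos: [0.5974, -0.0661, 0.0556]
eef_rot: [180.0, 0.0, 84.2]
contact_force: [-0.1, 0.3, -0.3]
width: 0.002
```

{"fn": "step_arm", "kwargs": {"commands": [[0, 0, 0.001, 0, 0, 0, 1], [0, 0, 0, 0, 0, 0, 1]]}}

```text
time_s: 7.4
eef_pos: [0.5974, -0.0661, 0.0546]
eef_rot: [-180.0, 0.0, 84.2]
contact_force: [-0.0, 0.2, -0.6]
width: 0.005
```

{"fn": "step_arm", "kwargs": {"commands": [[0, 0, 0.001, 0, 0, 0, 1], [0, 0, 0, 0, 0, 0, 1]]}}

```text
time_s: 7.65
eef_pos: [0.5974, -0.0661, 0.0536]
eef_rot: [-180.0, 0.0, 84.2]
contact_force: [-0.2, 0.3, -0.3]
width: 0.005
```

```bash
python3 -c "
from h import *
from rig import bot
c=bot.read_camera('wrist');cv2.imwrite('pics/wrist3.png',cv2.resize(c['frame'][200:330,240:400],None,fx=5,fy=4.5,interpolation=2))
c=bot.read_camera('scene');cv2.imwrite('pics/scene3.png',cv2.resize(c['frame'][160:260,260:380],None,fx=6,fy=6,interpolation=2)[:, :])
"
```

```text
(no output)
```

View pics/wrist3.png

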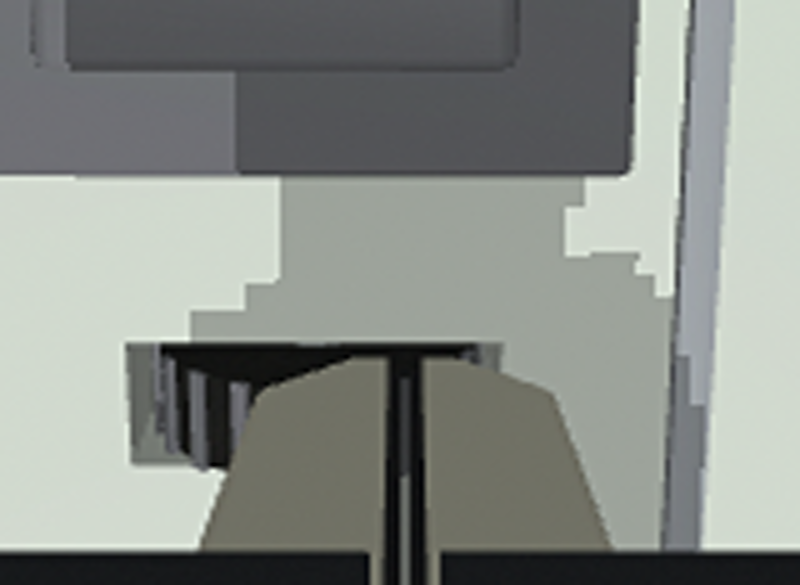

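View pics/scene3.png

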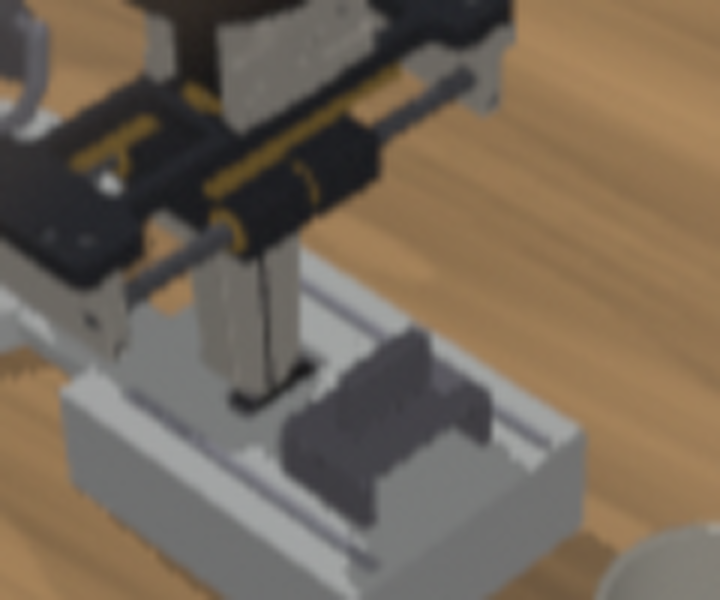

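{"fn": "step_arm", "kwargs": {"commands": [[0, -0.002, 0.001, 0, 0, 0, 1], [0, 0, 0, 0, 0, 0, 1]]}}

```text
time_s: 8.0
eef_pos: [0.5963, -0.066, 0.053]
eef_rot: [179.9, 0.0, 84.2]
contact_force: [2.5, 0.4, 1.1]
width: 0.004
```

{"fn": "step_arm", "kwargs": {"commands": [[0, 0, 0.001, 0, 0, 0, 1], [0, 0, 0, 0, 0, 0, 1]]}}

```text
time_s: 8.25
eef_pos: [0.5962, -0.066, 0.052]
eef_rot: [179.9, 0.0, 84.2]
contact_force: [3.8, 0.2, 4.4]
width: 0.004
```

{"fn": "step_arm", "kwargs": {"commands": [[0, 0, 0.001, 0, 0, 0, 1], [0, 0, 0, 0, 0, 0, 1]]}}

```text
time_s: 8.5
eef_pos: [0.5963, -0.066, 0.0512]
eef_rot: [179.9, -0.0, 84.2]
contact_force: [3.3, 1.1, 7.0]
width: 0.005
```

{"fn": "step_arm", "kwargs": {"commands": [[0, -0.003, 0, 0, 0, 0, 1], [0, -0.003, 0, 0, 0, 0, 1]]}}

```text
time_s: 8.75
eef_pos: [0.5909, -0.0655, 0.0515]
eef_rot: [179.8, -0.0, 84.2]
contact_force: [2.1, 0.8, 10.1]
width: 0.004
```

{"fn": "step_arm", "kwargs": {"commands": [[0, -0.003, 0, 0, 0, 0, 1], [0, -0.003, 0, 0, 0, 0, 1]]}}

```text
time_s: 9.0
eef_pos: [0.5845, -0.0648, 0.0514]
eef_rot: [179.9, -0.0, 84.2]
contact_force: [3.4, 0.5, 9.3]
width: 0.005
```

{"fn": "step_arm", "kwargs": {"commands": [[0, -0.003, 0, 0, 0, 0, 1], [0, -0.003, 0, 0, 0, 0, 1]]}}

```text
time_s: 9.25
eef_pos: [0.5777, -0.0641, 0.0512]
eef_rot: [180.0, -0.0, 84.2]
contact_force: [1.3, -0.6, 7.1]
width: 0.006
```

```bash
python3 -c "
from h import *
from rig import bot
s=show()
f=bot.read_camera('scene')['frame'];cv2.imwrite('pics/scene4.png',f);x0,y0=200,110
o=[]
for l in(.1,.15,.2,.25):
  im=cv2.resize(f[y0:y0+95,x0:x0+100],None,fx=3,fy=3,interpolation=2);o.append(overlay(im,'scene',l,x0,y0,3))
cv2.imwrite('pics/m4s.png',np.vstack([np.hstack(o[:2]),np.hstack(o[2:])]))
"
```

```text
9.25 stand [-10.1  -0.6] z 51.2 [180.   -0.   84.2] F [ 1.3 -0.6  7.1] w 0.01 q [-10.  39.  16. 119. -24.  25.  19.]
```

View pics/m4s.png

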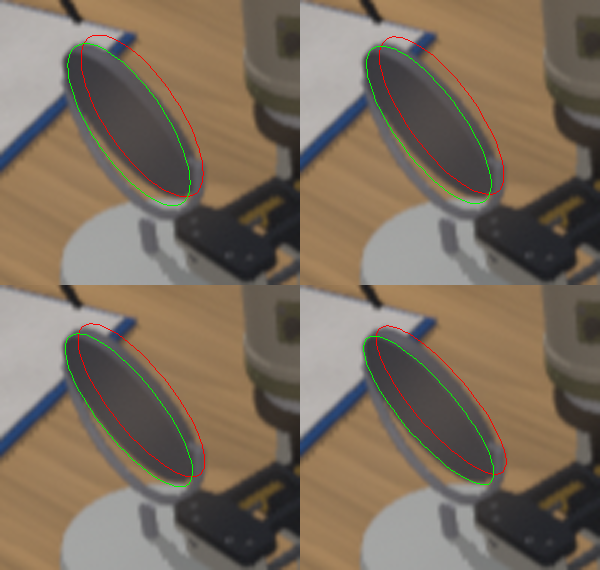

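{"fn": "step_arm", "kwargs": {"commands": [[0, 0, -0.008, 0, 0, 0, 1], [0, 0.009, 0, 0, 0, 0, 1], [0, 0.009, 0, 0, 0, 0, 1], [0, 0, 0.004, 0, 0, 0, 1], [0, 0, 0.0015, 0, 0, 0, 1]]}}

```text
time_s: 9.93
eef_pos: [0.5956, -0.0659, 0.0527]
eef_rot: [180.0, 0.0, 84.2]
contact_force: [1.0, 0.8, 3.2]
width: 0.008
```

{"fn": "step_arm", "kwargs": {"commands": [[0, -0.001, 0.001, 0, 0, 0, 1], [0, -0.001, 0.001, 0, 0, 0, 1]]}}

```text
time_s: 10.18
eef_pos: [0.5947, -0.0659, 0.0517]
eef_rot: [179.8, 0.0, 84.2]
contact_force: [4.0, 0.8, 7.3]
width: 0.007
```

```bash
python3 -c "
from h import *
s=show()
"
```

```text
10.18 stand [ 7.  -0.6] z 51.7 [179.8   0.   84.2] F [4.  0.8 7.3] w 0.01 q [-10.  40.  17. 117. -24.  27.  19.]
```

{"fn": "step_arm", "kwargs": {"commands": [[0, -0.003, -0.0005, 0, 0, 0, 1], [0, -0.003, 0, 0, 0, 0, 1]]}}

```text
time_s: 10.42
eef_pos: [0.5886, -0.0652, 0.0524]
eef_rot: [179.8, -0.0, 84.2]
contact_force: [3.0, 0.9, 6.4]
width: 0.009
```

{"fn": "step_arm", "kwargs": {"commands": [[0, -0.003, 0, 0, 0, 0, 1], [0, -0.003, 0, 0, 0, 0, 1]]}}

```text
time_s: 10.68
eef_pos: [0.5826, -0.0646, 0.0524]
eef_rot: [179.8, -0.0, 84.2]
contact_force: [3.0, -0.4, 6.7]
width: 0.006
```

{"fn": "step_arm", "kwargs": {"commands": [[0, -0.003, 0, 0, 0, 0, 1], [0, -0.002, 0, 0, 0, 0, 1]]}}

```text
time_s: 10.92
eef_pos: [0.5767, -0.0641, 0.052]
eef_rot: [179.9, -0.0, 84.2]
contact_force: [0.7, -0.3, 3.0]
width: 0.008
```

```bash
python3 -c "
from h import *
from rig import bot
s=show()
f=bot.read_camera('scene')['frame'];cv2.imwrite('pics/scene5.png',f);x0,y0=200,110
o=[]
for l in(0,.05,.1,.15):
  im=cv2.resize(f[y0:y0+95,x0:x0+100],None,fx=3,fy=3,interpolation=2);o.append(overlay(im,'scene',l,x0,y0,3))
cv2.imwrite('pics/m5s.png',np.vstack([np.hstack(o[:2]),np.hstack(o[2:])]))
"
```

```text
10.93 stand [-11.1  -0.7] z 52.0 [179.9  -0.   84.2] F [ 0.7 -0.3  3. ] w 0.01 q [-10.  39.  16. 119. -24.  25.  19.]
```

View pics/m5s.png

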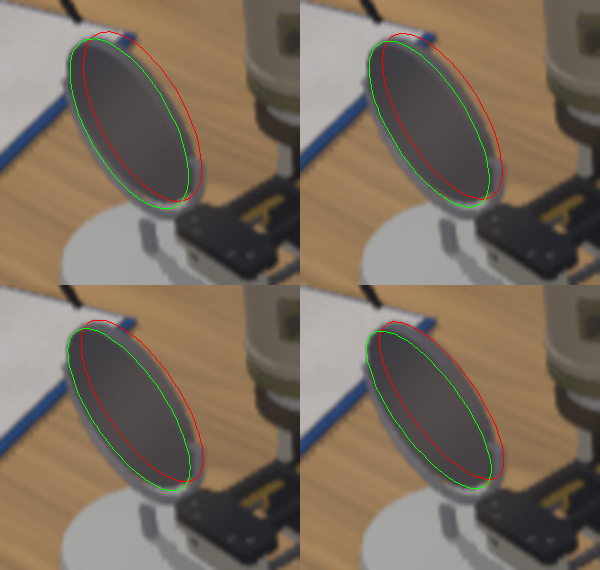

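```bash
python3 -c "
from h import *
o=[]
for k in(0,4,5):
  f=cv2.imread(f'pics/scene{k}.png');im=cv2.resize(f[110:205,205:285],None,fx=3.3,fy=6,interpolation=2);o.append(im)
  g=f[:,:,:].astype(int);print(k,g[150,235:275:2].tolist())
cv2.imwrite('pics/cmp.png',np.hstack(o))"
```

```text
0 [[65, 66, 71], [65, 67, 73], [67, 69, 75], [67, 70, 76], [68, 70, 76], [67, 69, 76], [67, 70, 77], [76, 77, 84], [80, 80, 87], [78, 80, 86], [77, 85, 97], [81, 110, 136], [81, 112, 139], [80, 111, 139], [79, 110, 138], [80, 112, 140], [82, 115, 144], [82, 115, 145], [81, 114, 142], [79, 113, 142]]
4 [[69, 70, 74], [71, 72, 76], [71, 72, 77], [72, 73, 78], [71, 72, 78], [72, 73, 79], [72, 73, 80], [71, 73, 79], [72, 74, 80], [79, 79, 85], [79, 80, 85], [79, 80, 87], [82, 105, 127], [84, 116, 144], [83, 116, 144], [83, 115, 145], [86, 120, 151], [86, 121, 151], [84, 119, 149], [84, 118, 149]]
5 [[72, 72, 77], [72, 73, 78], [73, 73, 78], [73, 73, 79], [74, 74, 80], [75, 75, 81], [74, 74, 80], [74, 75, 80], [73, 74, 79], [73, 74, 80], [76, 76, 82], [80, 79, 84], [78, 77, 83], [80, 103, 125], [83, 116, 144], [83, 116, 146], [85, 119, 150], [85, 121, 151], [85, 119, 149], [83, 118, 148]]
```

View pics/cmp.png

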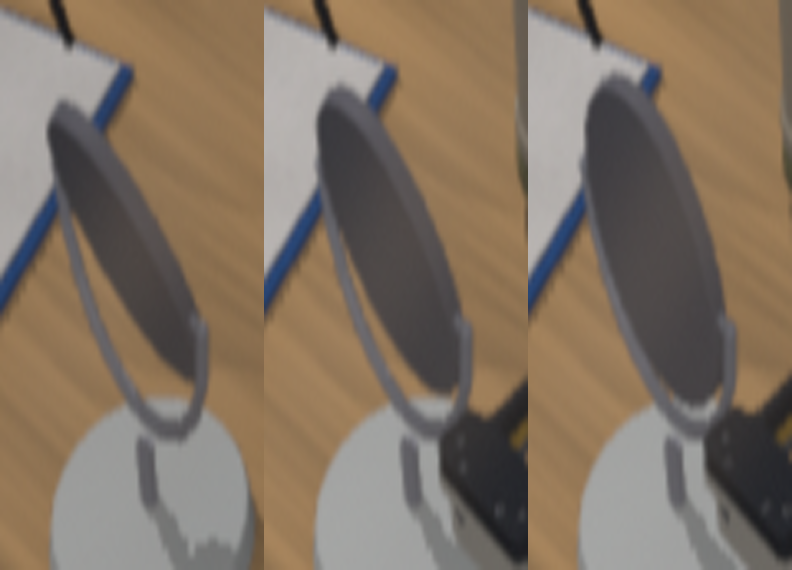

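```bash
cat > mfit.py <<'E'
from h import *
from scipy.optimize import least_squares
def contour(f,n,dbg=None,win=(195,100,110,120)):
    x0,y0,w,h=win
    S=4
    im=cv2.resize(f[y0:y0+h,x0:x0+w],None,fx=S,fy=S,interpolation=cv2.INTER_CUBIC).astype(int)
    m=((im.max(2)-im.min(2)<24)&(im.max(2)<110)).astype(np.uint8)
    m=cv2.morphologyEx(m,cv2.MORPH_OPEN,np.ones((7,7)))
    nl,lab=cv2.connectedComponents(m)
    c=(proj(n,mpts(0,0).mean(0))[0]-[x0,y0]+.5)*S
    k=lab[int(c[1]),int(c[0])];m=(lab==k).astype(np.uint8)
    cs,_=cv2.findContours(m,cv2.RETR_EXTERNAL,cv2.CHAIN_APPROX_NONE)
    p=max(cs,key=len)[:,0]/S+[x0,y0]-.5+.5/S
    if dbg is not None: cv2.imwrite(dbg,m*255)
    a,b=proj(n,[np.r_[s2w(0,-.12),.136],np.r_[s2w(0,-.25),.136]])
    up=proj(n,[np.r_[s2w(0,-.185),.2]])[0]
    d=(b-a)/np.linalg.norm(b-a);nn=np.array([-d[1],d[0]]);nn*=np.sign(nn@(up-a))
    return p[(p-a)@nn>6]
def sd(pts,n,l,du,dv):
    q=np.vstack([mpts(l,-.006,n=180),mpts(l,.006,n=180)])
    h=cv2.convexHull((proj(n,q)+[du,dv]).astype(np.float32))
    return np.array([cv2.pointPolygonTest(h,(float(x),float(y)),True) for x,y in pts])
def fit(items,n):
    C=[contour(f,n) for f in items]
    def r(p): return np.concatenate([sd(c,n,p[2+i],p[0],p[1]) for i,c in enumerate(C)])
    s=least_squares(r,[0,0]+[.15]*len(C),loss='soft_l1',f_scale=.5,diff_step=1e-3,x_scale=[1,1]+[.1]*len(C))
    print(n,s.x.round(3),[len(c) for c in C],'rms',[float(np.sqrt((sd(c,n,s.x[2+i],*s.x[:2])**2).mean()).round(2)) for i,c in enumerate(C)]);return s.x
E
python3 -c "
from mfit import *
I=[cv2.imread(f'pics/scene{k}.png') for k in(0,4,5)]
contour(I[2],'scene','pics/mask.png')
x=fit(I,'scene')
fit([I[0]],'scene')
fit([I[2]],'scene')
"
```

```text
scene [ 33.271 -11.493  -1.854  -0.616  -0.383] [146, 1136, 1198] rms [12.7, 11.93, 11.49]
scene [0.    1.23  0.415] [146] rms [0.43]
scene [ 0.  0. -0.] [1198] rms [35.1]
```

View pics/mask.png

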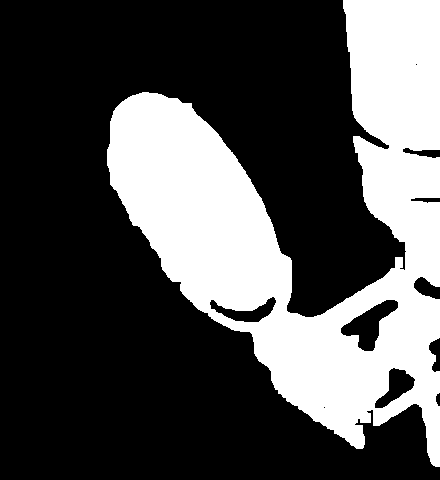

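```bash
python3 - <<'E'
s=open('mfit.py').read()
s=s.replace("return p[(p-a)@nn>6]","cc=proj(n,mpts(0,0).mean(0))[0];return p[((p-a)@nn>MIN)&(np.linalg.norm(p-cc,axis=1)<RAD)]").replace("def contour","MIN=5;RAD=38\ndef contour",1)
s=s.replace("def r(p): return","def r(p):\n        p=np.r_[p[:2]-10,(p[2:]-10)/10]\n        return").replace("[0,0]+[.15]*len(C)","[10,10]+[11.5]*len(C)").replace("x_scale=[1,1]+[.1]*len(C)","max_nfev=60").replace("diff_step=1e-3","diff_step=2e-3")
s=s.replace("    print(n,s.x","    s.x=np.r_[s.x[:2]-10,(s.x[2:]-10)/10]\n    print(n,s.x")
open('mfit.py','w').write(s)
E
python3 -c "
from mfit import *
I=[cv2.imread(f'pics/scene{k}.png') for k in(0,4,5)]
fit(I,'scene')
for i in I: fit([i],'scene')
print(proj('scene',mpts(0,0)).ptp(0) if 0 else '')
"
```

```text
scene [-1.627  2.087  0.353  0.204  0.05 ] [163, 187, 215] rms [0.31, 0.34, 0.33]
scene [-1.415  2.102  0.357] [163] rms [0.31]
scene [-1.54   1.996  0.21 ] [187] rms [0.34]
scene [-1.816  2.165  0.041] [215] rms [0.33]
```

{"fn": "step_arm", "kwargs": {"commands": [[0, 0, -0.007, 0, 0, 0, 1], [0, 0.007, 0, 0, 0, 0, 1], [0, 0.007, 0, 0, 0, 0, 1], [0, 0, 0.004, 0, 0, 0, 1], [0, 0, 0.0015, 0, 0, 0, 1]]}}

```text
time_s: 11.6
eef_pos: [0.5908, -0.0654, 0.0529]
eef_rot: [180.0, 0.0, 84.2]
contact_force: [1.3, -0.4, 4.5]
width: 0.003
```

{"fn": "step_arm", "kwargs": {"commands": [[0, 0, 0.001, 0, 0, 0, 1], [0, 0, 0, 0, 0, 0, 1]]}}

```text
time_s: 11.85
eef_pos: [0.5909, -0.0654, 0.0525]
eef_rot: [179.9, -0.0, 84.2]
contact_force: [0.6, -0.1, 6.2]
width: 0.006
```

```bash
python3 -c "
from h import *
s=show()
"
```

```text
11.85 stand [ 3.1 -0.5] z 52.5 [179.9  -0.   84.2] F [ 0.6 -0.1  6.2] w 0.01 q [-10.  40.  17. 117. -24.  27.  19.]
```

{"fn": "step_arm", "kwargs": {"commands": [[0, -0.002, 0, 0, 0, 0, 1], [0, -0.002, 0, 0, 0, 0, 1], [0, -0.002, 0, 0, 0, 0, 1], [0, 0, 0, 0, 0, 0, 1]]}}

```text
time_s: 12.35
eef_pos: [0.5856, -0.0649, 0.0528]
eef_rot: [179.8, -0.0, 84.2]
contact_force: [2.3, 0.4, 5.2]
width: 0.008
```

```bash
python3 -c "
from mfit import *
from rig import bot
s=show()
f=bot.read_camera('scene')['frame'];cv2.imwrite('pics/scene6.png',f)
I=[cv2.imread(f'pics/scene{k}.png') for k in(0,4,5,6)]
fit(I,'scene');fit([f],'scene')
"
```

```text
12.35 stand [-2.2 -0.6] z 52.8 [179.8  -0.   84.2] F [2.3 0.4 5.2] w 0.01 q [-10.  39.  16. 118. -24.  26.  19.]
scene [-1.198  1.783  0.372  0.226  0.075  0.031] [163, 187, 215, 288] rms [0.32, 0.36, 0.37, 10.28]
scene [  9.813 -12.261   0.884] [288] rms [3.13]
```

```bash
python3 -c "
from mfit import *
I=[cv2.imread(f'pics/scene{k}.png') for k in(0,4,5,6)]
f=I[3]; a=cv2.resize(f[100:220,195:305],None,fx=3.5,fy=4,interpolation=2)
contour(f,'scene','pics/mk.png'); m=cv2.cvtColor(cv2.resize(cv2.imread('pics/mk.png',0),(385,480)),cv2.COLOR_GRAY2BGR)
cv2.imwrite('pics/v6.png',np.hstack([a,m]))
"
```

```text
(no output)
```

View pics/v6.png

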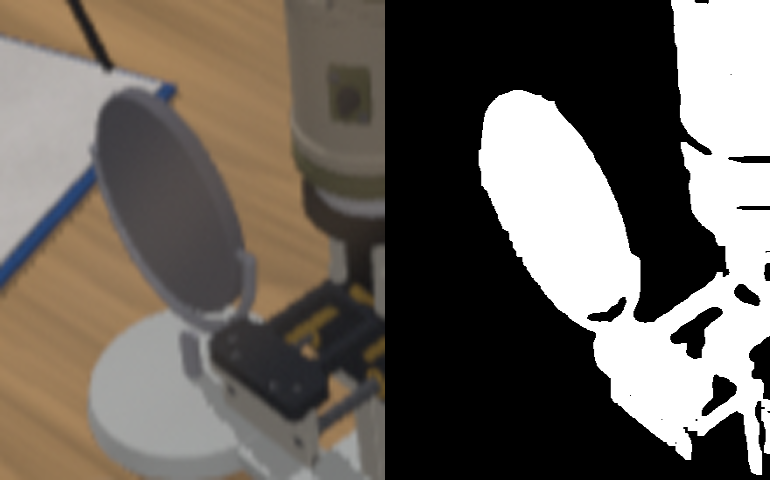

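```bash
sed -i 's/RAD=38/RAD=34/' mfit.py; python3 -c "
from mfit import *
I=[cv2.imread(f'pics/scene{k}.png') for k in(0,4,5,6)]
fit(I,'scene');fit(I[3:],'scene')
import mfit
mfit.MIN=8;fit(I,'scene')
"
```

```text
scene [-1.665  2.058  0.353  0.204  0.05   0.014] [163, 187, 215, 219] rms [0.31, 0.34, 0.33, 0.34]
scene [-1.76   2.018  0.012] [219] rms [0.34]
scene [-1.898  2.091  0.347  0.197  0.041  0.005] [111, 153, 183, 188] rms [0.38, 0.36, 0.3, 0.27]
```

```bash
python3 -c "
import mfit
from mfit import *
f=cv2.imread('pics/top0.png')
print(f[290,525],f[270,525],f[320,500])
s=open('mfit.py').read()
mfit.RAD=62
mfit.contour.__defaults__=(None,(450,240,140,100))
for M in(-99,-20,3):
  mfit.MIN=M;contour(f,'top','pics/mk.png');fit([f],'top')
"
```

```text
[108 104 100] [59 53 53] [144 145 147]
top [-6.571  1.128  1.499] [663] rms [9.22]
top [-7.321 -9.019  1.292] [309] rms [4.09]
top [-7.321 -9.019  1.292] [309] rms [4.09]
```

View pics/mk.png

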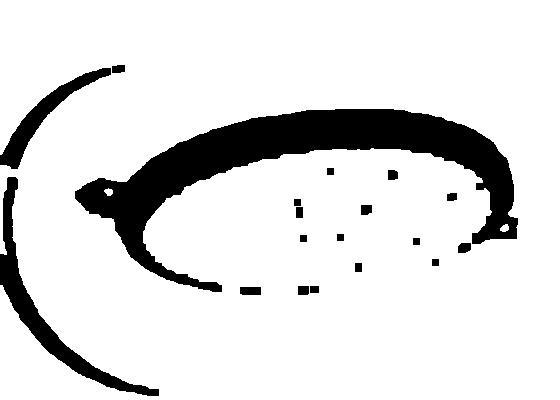

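```bash
sed -i 's/<110)/<THR)/; s/^MIN=5/THR=110;MIN=5/' mfit.py; python3 -c "
import mfit
from mfit import *
f=cv2.imread('pics/top0.png')
mfit.RAD=62;mfit.THR=128
mfit.contour.__defaults__=(None,(450,240,140,100))
for M in(-99,3):
  mfit.MIN=M;p=contour(f,'top','pics/mk.png')
  p=p[p[:,0]>492] 
  x=fit([f],'top')
"
```

```text
top [-2.373  0.707  0.364] [1219] rms [9.93]
top [-1.48  -0.144  0.34 ] [505] rms [8.23]
```

View pics/mk.png

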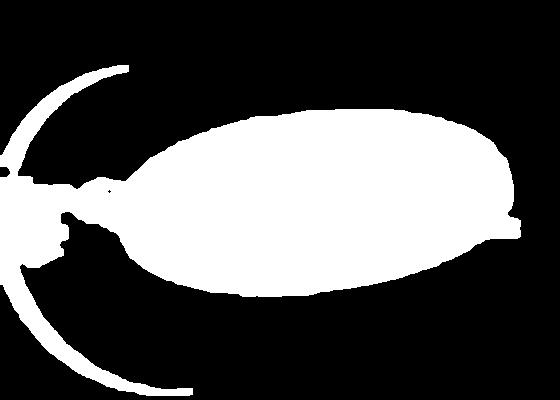

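```bash
python3 -c "
import mfit
from mfit import *
f=cv2.imread('pics/top0.png')
mfit.RAD=50;mfit.THR=128
mfit.contour.__defaults__=(None,(450,240,140,100))
o=mfit.contour
for lo,hi in((488,568),(495,560)):
  mfit.MIN=-99
  mfit.contour=lambda f,n:(lambda p:p[(p[:,0]>lo)&(p[:,0]<hi)])(o(f,n))
  fit([f],'top')
"
```

```text
top [-1.472  0.615  0.36 ] [640] rms [0.33]
top [-1.741  0.662  0.36 ] [520] rms [0.27]
```

{"fn": "step_arm", "kwargs": {"commands": [[0, -0.001, 0, 0, 0, 0, 1], [0, -0.001, 0, 0, 0, 0, 1], [0, 0, 0, 0, 0, 0, 1]]}}

```text
time_s: 12.78
eef_pos: [0.5837, -0.0647, 0.0528]
eef_rot: [179.8, -0.0, 84.2]
contact_force: [2.9, -0.1, 4.9]
width: 0.006
```

```bash
python3 -c "
from mfit import *
from rig import bot
s=show()
f=bot.read_camera('scene')['frame'];cv2.imwrite('pics/scene7.png',f)
I=[cv2.imread(f'pics/scene{k}.png') for k in(0,4,5,6,7)]
fit(I,'scene');fit([f],'scene')
"
```

```text
12.78 stand [-4.1 -0.6] z 52.8 [179.8  -0.   84.2] F [ 2.9 -0.1  4.9] w 0.01 q [-10.  39.  16. 118. -24.  26.  19.]
scene [-1.693e+00  2.040e+00  3.530e-01  2.040e-01  4.900e-02  1.300e-02
 -2.000e-03] [163, 187, 215, 219, 219] rms [0.32, 0.34, 0.33, 0.34, 0.31]
scene [-1.792  2.001 -0.005] [219] rms [0.31]
```

{"fn": "step_arm", "kwargs": {"commands": [[0, 0, -0.01, 0, 0, 0, 1], [0, 0, -0.025, 0, 0, 0, 1], [0.01, 0, -0.03, 0, 0, 0, 1], [0.03, 0, 0, 0, 0, 0, 1], [0.035, 0.002, 0, 0, 0, 0, 1]]}}

```text
time_s: 13.45
eef_pos: [0.5914, 0.01, 0.118]
eef_rot: [-180.0, -0.0, 84.1]
contact_force: [0.7, 0.8, -0.4]
width: 0.006
```

{"fn": "step_arm", "kwargs": {"commands": [[0.01, 0.002, 0, 0, 0, 0, 1], [0, 0, 0, 0, 0, 0, 1]]}}

```text
time_s: 13.7
eef_pos: [0.5947, 0.0196, 0.1171]
eef_rot: [-180.0, 0.0, 84.3]
contact_force: [-0.5, -1.1, -0.4]
width: 0.006
```

```bash
python3 -c "
from h import *
from rig import bot
s=show()
for n in('scene','top','wrist'):
  f=bot.read_camera(n)['frame'];cv2.imwrite('pics/'+n+'8.png',f)
"
```

```text
13.7 stand [-1.9 84.4] z 117.1 [-180.     0.    84.3] F [-0.5 -1.1 -0.4] w 0.01 q [-22.  35.  22. 115. -22.  34.   9.]
```

View pics/top8.png

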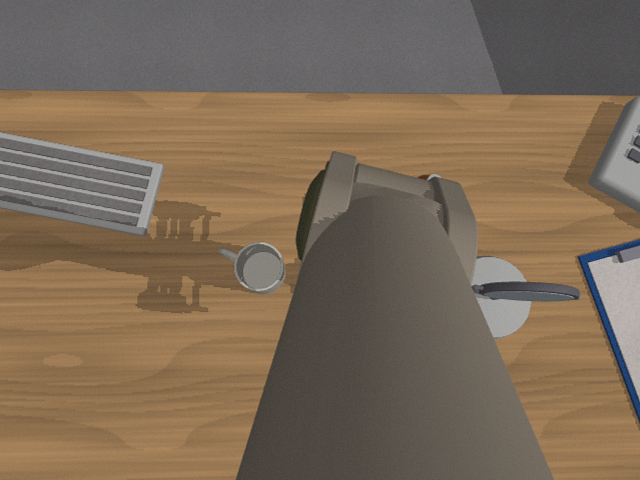

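View pics/wrist8.png

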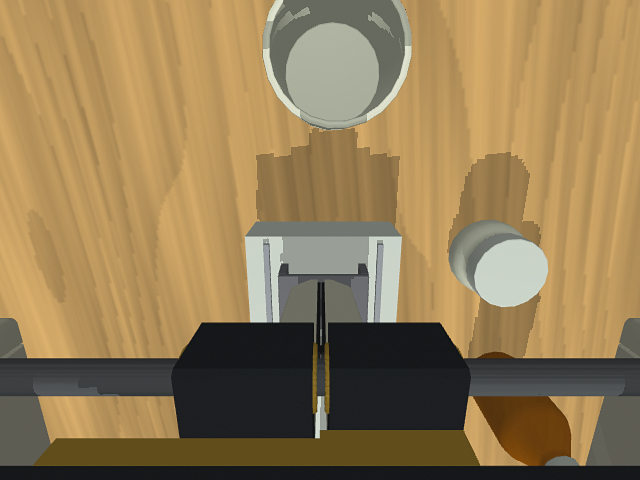

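```bash
python3 -c "
import mfit
from mfit import *
I=[cv2.imread(f'pics/scene{k}.png') for k in(0,4,5,6,7,8)]
fit(I,'scene');fit(I[5:],'scene')
f=cv2.imread('pics/top8.png')
mfit.RAD=50;mfit.THR=128
mfit.contour.__defaults__=(None,(478,240,112,100))
o=mfit.contour;mfit.MIN=-99
o(f,'top','pics/mk.png')
for lo,hi in((496,568),(505,560)):
  mfit.contour=lambda f,n:(lambda p:p[(p[:,0]>lo)&(p[:,0]<hi)])(o(f,n))
  fit([f],'top'); fit([cv2.imread('pics/top0.png'),f],'top')
a=cv2.resize(f[270:315,470:590],None,fx=6,fy=6,interpolation=2)
cv2.imwrite('pics/t8z.png',np.vstack([a,overlay(a.copy(),'top',0,470+1.5,270-.6,6)]))
"
```

```text
scene [-1.720e+00  2.019e+00  3.530e-01  2.040e-01  4.900e-02  1.300e-02
 -2.000e-03 -2.000e-03] [163, 187, 215, 219, 219, 221] rms [0.32, 0.34, 0.33, 0.34, 0.31, 0.34]
scene [-1.848  1.957 -0.005] [221] rms [0.34]
top [-12.225  -3.046  -0.222] [576] rms [2.08]
top [ 0.39   0.019  0.354 -0.216] [576, 576] rms [0.71, 2.49]
top [-10.738  -3.007  -0.226] [440] rms [1.55]
top [ 2.965 -0.221  0.352 -0.225] [440, 440] rms [0.9, 1.81]
```

View pics/t8z.png

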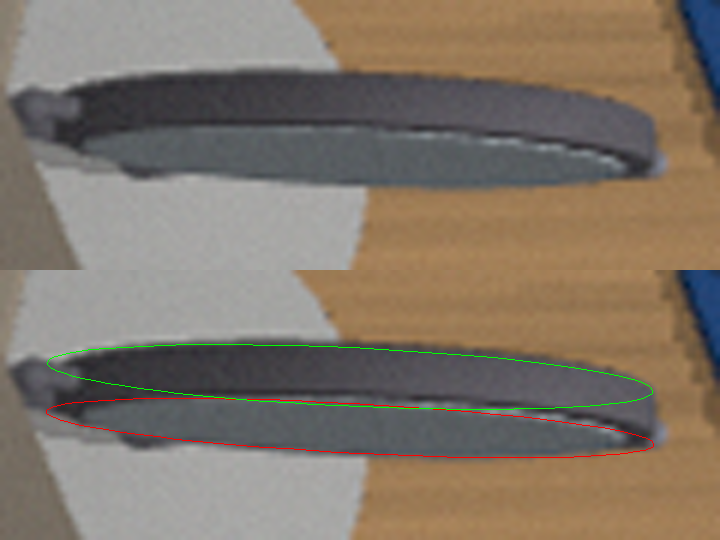

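```bash
python3 -c "
import mfit
from mfit import *
mfit.RAD=50;mfit.THR=128;mfit.MIN=-99
f=cv2.imread('pics/top8.png');p=contour(f,'top','pics/mk.png',(478,240,112,100));
for lo in(500,515):
  q=p[(p[:,0]>lo)&(p[:,0]<562)&(p[:,1]>275)&(p[:,1]<308)]
  for l in(-.04,-.02,-.01,0,.01,.02,.04): r=sd(q,'top',l,-1.6,.63);print(l,len(q),r.mean().round(2),np.sqrt((r**2).mean()).round(3))
"
```

```text
-0.04 496 -2.04 2.144
-0.02 496 -1.28 1.367
-0.01 496 -0.9 0.983
0 496 -0.53 0.607
0.01 496 -0.15 0.273
0.02 496 0.23 0.288
0.04 496 0.98 1.0
-0.04 376 -2.04 2.172
-0.02 376 -1.28 1.385
-0.01 376 -0.9 0.996
0 376 -0.52 0.616
0.01 376 -0.14 0.281
0.02 376 0.24 0.296
0.04 376 1.0 1.014
```

{"fn": "step_arm", "kwargs": {"commands": [[0, 0.001, 0.015, 0, 0, 0, 1], [0, 0.001, 0.017, 0, 0, 0, 1], [0, 0, 0.007, 0, 0, 0, 1], [-0.006, 0, 0, 0, 0, 0, 1], [-0.008, 0, 0, 0, 0, 0, 1]]}}

```text
time_s: 14.48
eef_pos: [0.5956, 0.0048, 0.0782]
eef_rot: [180.0, 0.0, 84.2]
contact_force: [-0.4, -0.5, 0.5]
width: 0.004
```

```bash
python3 -c "
from h import *
s=show()
"
```

```text
14.47 stand [ 0.6 69.8] z 78.2 [180.    0.   84.2] F [-0.4 -0.5  0.5] w 0.0 q [-19.  38.  19. 116. -24.  30.  12.]
```

{"fn": "step_arm", "kwargs": {"commands": [[-0.008, 0, 0, 0, 0, 0, 1], [-0.008, 0, 0, 0, 0, 0, 1], [-0.008, 0, 0, 0, 0, 0, 1], [-0.008, 0, 0, 0, 0, 0, 1], [-0.008, 0, 0, 0, 0, 0, 1]]}}

```text
time_s: 15.1
eef_pos: [0.5916, -0.0349, 0.0783]
eef_rot: [180.0, -0.0, 84.2]
contact_force: [0.3, 1.7, 2.3]
width: 0.006
```

{"fn": "step_arm", "kwargs": {"commands": [[-0.006, 0, 0, 0, 0, 0, 1], [-0.004, 0, 0, 0, 0, 0, 1], [-0.002, 0, 0, 0, 0, 0, 1]]}}

```text
time_s: 15.48
eef_pos: [0.5904, -0.0465, 0.0782]
eef_rot: [180.0, 0.0, 84.2]
contact_force: [0.6, 1.9, 1.6]
width: 0.003
```

```bash
python3 -c "
from h import *
s=show()
"
```

```text
15.47 stand [ 0.7 18.2] z 78.2 [180.    0.   84.2] F [0.6 1.9 1.6] w 0.0 q [-13.  37.  18. 117. -23.  29.  16.]
```

{"fn": "step_arm", "kwargs": {"commands": [[-0.002, 0, 0, 0, 0, 0, 1], [-0.002, 0, 0, 0, 0, 0, 1]]}}

```text
time_s: 15.72
eef_pos: [0.59, -0.0502, 0.0781]
eef_rot: [180.0, -0.0, 84.2]
contact_force: [0.3, 2.4, 2.0]
width: 0.005
```

{"fn": "step_arm", "kwargs": {"commands": [[-0.002, 0, 0, 0, 0, 0, 1], [0, 0, 0, 0, 0, 0, 1]]}}

```text
time_s: 15.98
eef_pos: [0.5897, -0.0526, 0.0781]
eef_rot: [180.0, 0.0, 84.2]
contact_force: [0.4, 1.3, -0.7]
width: 0.007
```

{"fn": "step_arm", "kwargs": {"commands": [[-0.002, 0, 0, 0, 0, 0, 1], [0, 0, 0, 0, 0, 0, 1]]}}

```text
time_s: 16.23
eef_pos: [0.5897, -0.0528, 0.0781]
eef_rot: [-180.0, -0.1, 84.3]
contact_force: [0.9, 5.9, 1.4]
width: 0.008
```

Stop reached (5.9 N without further motion). One more nudge, then back off and look.

{"fn": "step_arm", "kwargs": {"commands": [[-0.001, 0, 0, 0, 0, 0, 1], [0, 0, 0, 0, 0, 0, 1]]}}

```text
time_s: 16.48
eef_pos: [0.5896, -0.0528, 0.0781]
eef_rot: [-180.0, -0.1, 84.3]
contact_force: [0.6, 8.8, 1.4]
width: 0.006
```

{"fn": "step_arm", "kwargs": {"commands": [[0.01, 0, 0, 0, 0, 0, 1], [0.02, 0, -0.01, 0, 0, 0, 1], [0.02, 0, -0.03, 0, 0, 0, 1], [0.02, 0, -0.04, 0, 0, 0, 1], [0.01, 0, -0.04, 0, 0, 0, 1]]}}

```text
time_s: 17.1
eef_pos: [0.5971, 0.0254, 0.1989]
eef_rot: [-179.9, 0.0, 84.3]
contact_force: [0.7, -0.3, 0.7]
width: 0.007
```

{"fn": "step_arm", "kwargs": {"commands": [[0.03, 0, -0.01, 0, 0, 0, 1], [0.05, 0, 0, 0, 0, 0, 1], [0.04, 0, 0, 0, 0, 0, 1], [0, 0, 0, 0, 0, 0, 1], [0, 0, 0, 0, 0, 0, 1]]}}

```text
time_s: 17.73
eef_pos: [0.6092, 0.1427, 0.2079]
eef_rot: [-180.0, 0.1, 84.2]
contact_force: [0.6, -1.6, -0.3]
width: 0.006
```

```bash
python3 -c "
from mfit import *
from rig import bot
s=show()
for n in('scene','top'):
  f=bot.read_camera(n)['frame'];cv2.imwrite('pics/'+n+'9.png',f)
I=[cv2.imread(f'pics/scene{k}.png') for k in(0,4,5,6,7,9)]
fit(I,'scene')
f=I[-1];cv2.imwrite('pics/s9z.png',cv2.resize(f[110:310,200:420],None,fx=3.5,fy=3,interpolation=2))
"
```

```text
17.73 stand [-1.000e-01  2.084e+02] z 207.9 [-1.80e+02  1.00e-01  8.42e+01] F [ 0.6 -1.6 -0.3] w 0.01 q [-36.  30.  27. 107. -18.  47.  -6.]
scene [-1.733  2.025  0.352  0.203  0.048  0.012 -0.003 -0.003] [163, 187, 215, 219, 219, 222] rms [0.32, 0.34, 0.33, 0.34, 0.31, 0.37]
```

View pics/s9z.png

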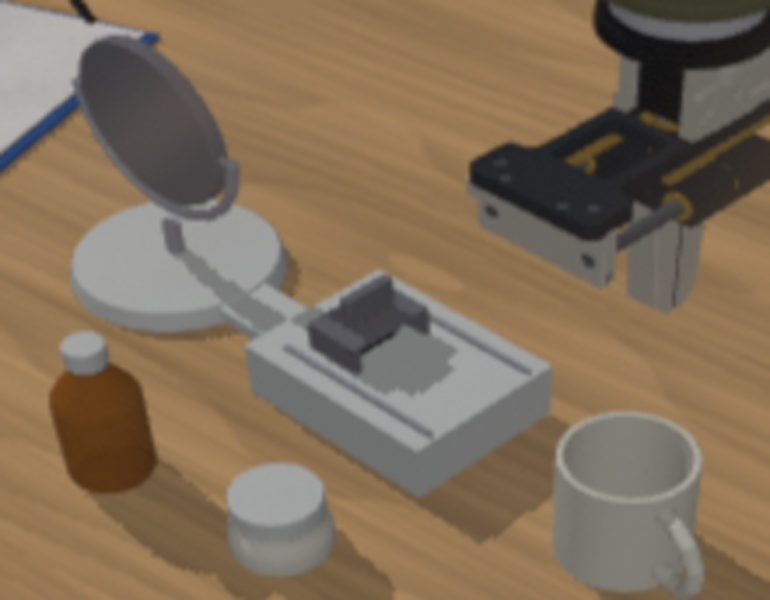

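View pics/top9.png

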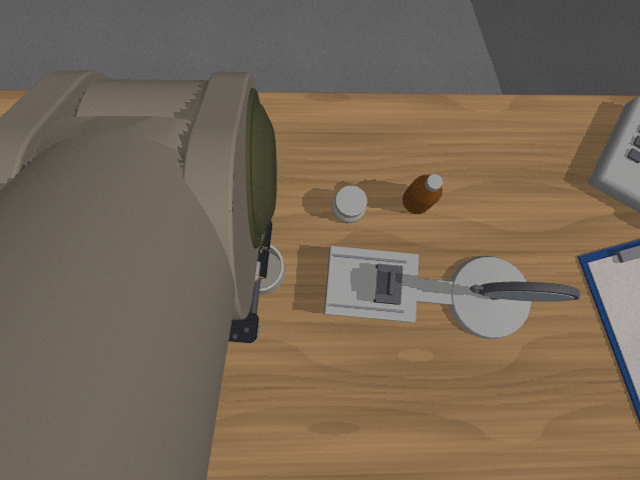

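```bash
python3 -c "
from h import *
f=cv2.imread('pics/top9.png');g0=cv2.imread('pics/top0.png')
a=[cv2.resize(x[255:315,360:420],None,fx=6.5,fy=6.5,interpolation=2) for x in(g0,f)]
cv2.imwrite('pics/g.png',np.hstack(a))
print(np.abs(f.astype(int)-g0).max(2)[175:225,330:445].max())
"
```

```text
32
```

View pics/g.png

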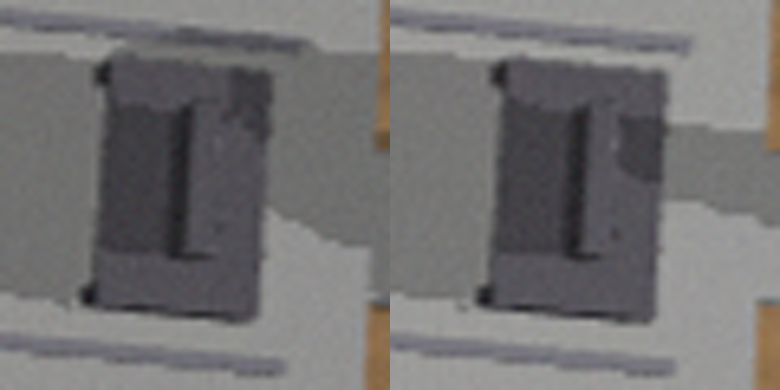

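```bash
python3 -c "
from rig import bot
print(bot.finish_job())"
```

```text
the job is handed in; nothing more can be done
None
```

The mirror stands upright, the guard is closed again and the arm is clear of everything; I handed the job in at about 18 s.

- **Guard opening:** I pushed the tab to its open stop. The wrist camera showed the guard's edges about 55 mm from closed.
- **Wheel:** I rolled it with the tip of the shut fingers in three light strokes. The crown was about 8 mm above the deck. Readings were mostly 3–9 N, with a brief 10.1 N in the first stroke, still under the 12 N limit. Force was sampled only at the end of each move, so the true peak may have been slightly higher.
- **Guard closing:** I pushed it back until it stopped at 8.8 N without moving further. The last top picture shows it about 1 pixel further towards closed than at the start.
- **Mirror:** The scene camera puts the lean at −0.003 rad, down from 0.353. The top camera, checked before closing the guard, gave about +0.014. They disagree slightly, but both are within about 1° of upright.
- **Bystanders:** The jar and bottle look unmoved in the last pictures. The mug also looks in place in the scene view, but the arm partly hid it from the top camera.
- **Mirror and fork:** The pushing and stroking paths left about 70 mm to the fork, and no contact showed in the force readings.

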